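Seat the terminal plug, draw the plug-in card and hold it tipped for inspection

TASK

In the open card frame the green terminal plug on one of the two plug-in cards has crept up out of its header: press it down fully home while the card still stands in the frame. Then take that card by its handle, draw it straight up clear of the frame and the other card, and tip it about 45 degrees, half-way to flat, component side up and front panel level, for inspection. Finish while holding it still like that in the air above the frame, never letting go; leave the other card seated in its slot and the bottle standing.

Things in the scene. Friction and masses are not known exactly. Their poses are not given: they have to be found in the camera images.
- card_frame: open-topped aluminium card frame, 136 (x) x 134 (y) mm, rail tops 92 mm above its underside, fixed. Origin: centre of underside, z up. Two slots along its y, at x = -32.5 and +32.5 mm; either card in either slot, the same way round as the frame. Black guides up to z = 82 mm; about 1 mm play each side of a board; only their own weight holds the cards in.
- io_card: the card with the green plug, 0.16 to 0.28 kg. Origin: centre of the foot of its cream backplane plug, its lowest point, 12 mm above the bench in the frame. z up to the panel, x out of the component side (away from the robot at yaw 0), y along the panel. Board 100 mm (y) x 2.4; parts to x = 10 mm. Panel 20 (x) x 128 (y) mm, top z = 83 mm, its ends rest on the rails. Mass centre at z about 60 mm.
- io_card_grip (a point): centre of the bar of this card's dark grey bow handle, axes as the card: bar 10 (x) x 44 (y) x 12 (z) mm; 107 mm above the card's origin, 24 mm above the panel's top face, at y = 0; 119 mm above the bench in the frame. The other card's bar stands 55 mm clear in x.
- terminal_plug (a joint): travel of the green plug into its header, m: 0 = farthest out, 0.006 = fully home; starts at 0 to 0.002. Slides along the card's -z against about 7 N of friction, stays where left, stops dead when home.
- plug_top (a point): centre of the green plug's top face, 11.5 (x) x 26.5 (y) mm, at y = -41 mm on the card; 110 mm above the card's origin at joint 0, 104 mm when home
- coax_card: the other card, two round coaxial sockets on its panel; same size, axes and handle as the card with the plug; to stay in its slot
- ipa_bottle: white wash bottle with blue cap and bent spout, 66 x 84 x 160 mm, standing to the right of the frame; origin at the centre of its underside
There are look-alikes about, which are no part of the job. There is more than one size of the ipa_bottle; the one meant has the size given above.

How it is judged:
On the way, in this order (a step that is already met when the one before it is completed fails the run):
1. the green plug is pressed home while its card stands in the frame (value of joint terminal_plug above 0.0045 m and z of io_card in the frame of card_frame below 0.018 m), for 0.2 s.
2. the card is drawn straight up out of its slot, still upright, its foot above the frame's rails (z of io_card in the frame of card_frame above 0.095 m and angle between io_card's own z axis and vertical below 0.3 rad and contact force between io_card and the fingers above 1 N), for 0.05 s.
At the end, for the whole second after the job is handed in: Green plug home within 1.5 mm; card held still by the fingers, foot over 135 mm above the bench and within 220 mm of the frame's middle, touching neither frame nor other card, component side up at 45 +-16 degrees, panel level within 15; other card in its slot; bottle upright (value of joint terminal_plug above 0.0045 m and height (world z) of io_card above 0.135 m and horizontal distance between io_card and card_frame below 0.22 m and angle between io_card's own x axis and vertical between 0.5 and 1.07 rad and angle between io_card's own y axis and vertical between 1.31 and 1.83 rad and contact force between io_card and the fingers above 1 N and contact force between io_card and card_frame below 0.05 N and contact force between io_card and coax_card below 0.05 N and linear speed of io_card below 0.03 m/s and angular speed of io_card below 0.2 rad/s and z of coax_card in the frame of card_frame below 0.018 m and angle between coax_card's own z axis and vertical below 0.12 rad and angle between ipa_bottle's own z axis and vertical below 0.2 rad); the arm keeps its last pose, push and grip.
It fails at once if the other card is pulled more than 15 mm up out of its slot (z of coax_card in the frame of card_frame above 0.027 m).
It fails at once if the bottle is knocked over (angle between ipa_bottle's own z axis and vertical above 0.6 rad).
It also fails if it takes over 40 s, if anything falls off the work surface, if the arm or the gripper's body presses on something with over 40 N, if the wrist force passes 120 N, or if a joint passes its speed limit or range.

ROBOT

A 6-joint arm with a two-finger parallel gripper is mounted at the origin on a cart in front of the work surface, level with it; the furniture and walls round the work are solid. World frame = base frame: x ahead of the robot, y to its left, z up, the work surface at z = 0. Lengths are in m, angles in rad, forces in N, time in s.
With the tool pointing down it reaches from about 0.35 to 0.85 m from the base axis. Payload 8.1 kg.
Tool frame: the origin (TCP) lies between the finger pads; the fingertips stand 8 mm ahead of it and the grasp point (between the pads) lies 11 mm behind it; z points along the fingers, y is the line along which they close (so a half turn about z gives the same grasp; the last joint's range is limited). The gripper opens to 93 mm and grips with 3 to 60 N. Pads are 15 mm wide; open, the fingers measure 128 mm over their backs; the gripper's body (75 mm by 188 mm) begins 65 mm behind the grasp point.
Start: joints at [1.231, 0.13, 1.488, -0, 1.523, -0.085], TCP at [0.151, 0.581, 0.227] pointing down, gripper open.
Joint ranges: [-2.96, 2.96], [-0.89, 2.26], [0.02, 2.5], [-1.34, 4.48], [0, 2.73], [-2.66, 2.66]. Speed limits (rad/s): [2.39, 2.39, 2.79, 3.14, 3.14, 3.14].

INTERFACE

Orientations are given as a unit quaternion [w, x, y, z].
In Python, from rig import sensors, eyes, ticket gives the robot as it stands. The module is installed in compiled form; this text tells all that it offers.
- The arm moves only by the tool jog_arm, never from a script. Its argument "rows" is one flat list of numbers, 5 for each row, row after row: the shift along the tool's x, y, z in m, then the turn about the tool's z in rad, then the finger opening in m, from 0 to 0.093. A call has 1 to 5 rows; each row shifts and turns the commanded pose from where the row before left it, along the tool's axes as they then stand; what a row does not reach is not made up. A row lasts 1/10 s, in which the tool goes at most 50 mm and 8.59 degrees, less where a joint would pass 70% of its speed; a pose out of reach is approached as far as the arm can. A call is refused whole if a number of a shift passes 0.05 or a number of a turn 0.15, either way. A call with a gripper value outside its range is refused whole. The fingers move at their own pace and stop on an object; the grip force is fixed at half the most. Time passes only in rows, so rows that do not move let the fingers close. It gives the time, the measured TCP pose, the force, the opening and the grip force at its end, in the units of the state.
- sensors.read_state(): the state, without advancing time (a new reading comes with each control period).
- eyes.camera(name): name is "side" or "top"; returns a dict with "img" (480x640x3 uint8, blue, green, red), "fx", "fy", "cx", "cy" (pixels), "k1" (the pictures are not rectified: a ray, as slopes to the right and down, at radius r is drawn at 1 + k1 r^2 times it, then the intrinsics apply), "R" (3x3) and "t" (3): a world point X has camera coordinates R X + t. Camera axes: x right, y down, z forward; pixel columns grow to the right and rows downward; lengths in m; the calibration is good to about 2 mm. A picture is of the moment at which its call begins. There is no depth.
- ticket.finish_job(): hands the job in; it is judged then, once.
The state is a dict: "clock": time; "qpos": joint angles; "qvel": joint speeds; "joint_efforts": joint torques, N m; "tool_pos": TCP position; "eef_rot": TCP orientation; "contact_force": force on the tool from outside, world axes, zero at the start; "ft_torque": the same for the moment, N m; "gripper_width": opening from 0.0 (shut) to 1.0 (fully open); "finger_force": force on a finger pad.
Only numpy, scipy, OpenCV 4.12 (cv2) and the standard library are available. Lean on these libraries where they do the work, as an engineer would, in place of code of your own. Each camera call takes 0.05 s, during which the arm holds its last target. There are 200 camera calls.

## Working session

There is one attempt and no reset: what is moved stays moved. The work goes in short steps, Python scripts to look and compute and a tool call to move; the robot and the scene stay as the last step left them, time stands still between calls to the robot, and variables do not carry over. Pictures are saved under pics/ and viewed, at most 10 in all, crops included, and the job is handed in when it is done.

Besides the shell and the picture viewer there is one more tool, called as name(argument=value, ...) on one line, values as JSON. jog_arm: Moves the arm, as the interface text tells. Its arguments: {"type":"object","properties":{"rows":{"type":"array"}},"required":["rows"]}

```bash
mkdir -p pics; cat > h.py <<'E'
import numpy as np, cv2
from rig import sensors, eyes, ticket
def K(c): return np.array([[c['fx'],0,c['cx']],[0,c['fy'],c['cy']],[0,0,1.]]), np.array([c['k1'],0,0,0,0.])
def ray(c,uv):
    k,d=K(c)
    p=cv2.undistortPoints(np.array(uv,float).reshape(-1,1,2),k,d).reshape(-1,2)
    R=np.array(c['R']);t=np.array(c['t'])
    D=np.c_[p,np.ones(len(p))]@R
    return -R.T@t, D/np.linalg.norm(D,axis=1)[:,None]
def onz(c,uv,z):
    o,D=ray(c,uv); return o+D*((z-o[2])/D[:,2])[:,None]
def tri(c1,uv1,c2,uv2):
    A=np.zeros((3,3));b=np.zeros(3)
    L=[]
    for c,u in((c1,uv1),(c2,uv2)):
        o,D=ray(c,[u]);P=np.eye(3)-np.outer(D[0],D[0]);A+=P;b+=P@o;L.append((o,P))
    X=np.linalg.solve(A,b);return X,[round(float(np.linalg.norm(P@(X-o))),4) for o,P in L]
def proj(c,X):
    k,d=K(c);R=np.array(c['R'])
    return cv2.projectPoints(np.array(X,float).reshape(-1,1,3),cv2.Rodrigues(R)[0],np.array(c['t'],float),k,d)[0].reshape(-1,2)
E
python3 - <<'E'
from h import *
for n in('side','top'):
    c=eyes.camera(n);cv2.imwrite(f'pics/{n}0.png',c['img']);print(n,c['fx'],c['k1'],-np.array(c['R']).T@c['t'],np.array(c['R'])[2])
print(sensors.read_state())
E
```

```text
side 534.5880690953713 -0.04597340539839162 [0.42153123 1.08808384 0.85720108] [ 0.0722975  -0.7582738  -0.64791506]
top 434.9430994091905 -0.09662646554084442 [0.38015124 0.20884388 0.99099755] [ 0.1529796   0.0026679  -0.98822575]
{'clock': 0.1, 'qpos': array([ 1.23058828e+00,  1.31072005e-01,  1.48918303e+00, -3.48594999e-06,
        1.52299998e+00, -8.54245657e-02]), 'qvel': array([ 0.00135598, -0.0021035 , -0.00379209, -0.00049514, -0.00200217,
       -0.00067167]), 'joint_efforts': array([ 1.54037334e-03, -5.61336172e+01, -4.93098021e+01,  7.69893662e-02,
        2.92054022e-02, -6.69236101e-05]), 'tool_pos': array([0.15104604, 0.5801538 , 0.22569353]), 'eef_rot': array([-1.73855423e-04,  1.27047324e-01,  9.91896308e-01, -8.12799133e-04]), 'contact_force': array([0.14471489, 0.06545771, 0.24046903]), 'ft_torque': array([-0.0074463 ,  0.03545288,  0.02846744]), 'finger_force': 0.0, 'gripper_width': 1.0001648058328525}
```

View pics/side0.png

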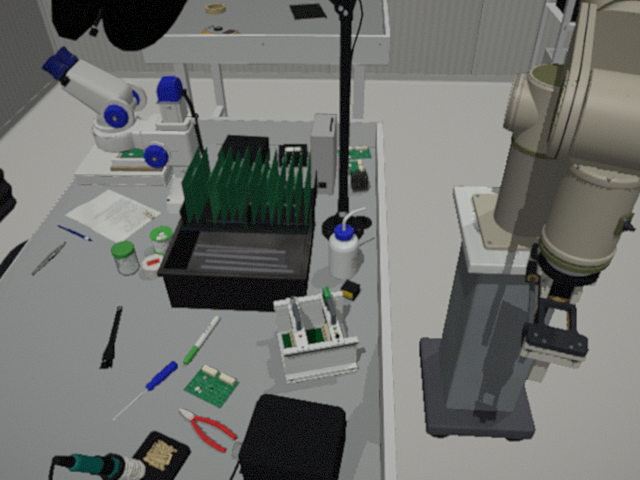

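View pics/top0.png

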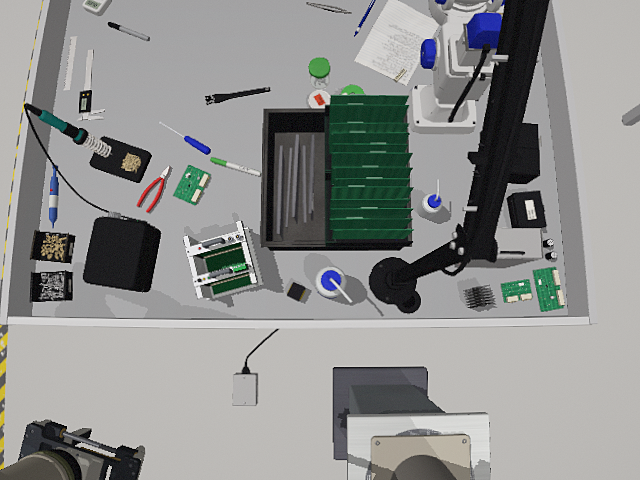

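The frame shows at side (315,335) and top (222,262), with a green plug at top (238,268). There are two blue-capped bottles, at top (331,281) and (434,202); the nearer one stands just right of the frame. I'll enlarge both views to confirm.

```bash
python3 - <<'E'
from h import *
s=cv2.imread('pics/side0.png')[270:395,250:390];t=cv2.imread('pics/top0.png')[210:310,170:290]
s=cv2.resize(s,None,fx=4.3,fy=4.3,interpolation=cv2.INTER_CUBIC)
t=cv2.resize(t,None,fx=6,fy=6,interpolation=cv2.INTER_CUBIC)
cv2.imwrite('pics/sc.png',s);cv2.imwrite('pics/tc.png',t)
for n in('side','top'):
    im=cv2.imread(f'pics/{n}0.png');hsv=cv2.cvtColor(im,cv2.COLOR_BGR2HSV)
    for nm,lo,hi in(('blue',(112,150,80),(128,255,255)),('green',(45,140,90),(85,255,255))):
        m=cv2.inRange(hsv,lo,hi)
        N,L,S,C=cv2.connectedComponentsWithStats(m)
        for i in range(1,N):
            if S[i,4]>25: print(n,nm,S[i],C[i].round(1))
E
```

```text
side blue [157  76  25  26 497] [168.7  88.8]
side blue [133  91   6  13  32] [135.8  96.5]
side blue [105 105  23  23 366] [115.6 115.6]
side blue [144 145  24  23 381] [155.4 155.9]
side blue [334 224  20  16 231] [343.5 232. ]
side blue [146 362  31  28 274] [161.7 375.1]
side green [130 149  13   8  69] [136.8 152.4]
side green [349 150  22   8 109] [359.5 153.9]
side green [122 152  11   5  30] [125.8 154.5]
side green [351 162   6   9  40] [353.7 165.9]
side green [151 228  21  12 105] [160.6 232.1]
side green [112 242  21  16 102] [121.  250.2]
side green [185 348  12  15  71] [190.3 354.9]
side green [187 371  51  36 761] [210.9 388.6]
top blue [358   6  14  21  45] [364.1  17.1]
top blue [ 467   13   35   36 1035] [483.9  29.8]
top blue [421  39  15  29 369] [427.9  53.1]
top blue [184 136  26  18 177] [197.1 144.7]
top blue [428 195  13  13 112] [433.6 201.2]
top blue [321 270  20  20 262] [330.  279.5]
top green [309  58  21  16  41] [321.2  62.7]
top green [342  86  15   8  36] [349.1  90.2]
top green [174 165  34  40 521] [189.2 184.5]
top green [336 178  30   1  30] [350.5 178. ]
top green [331 199  66   1  66] [363.5 199. ]
top green [378 208  33   1  33] [394. 208.]
top green [330 218  17   2  28] [338.8 218.6]
top green [334 229  30   2  34] [347.1 229.1]
top green [367 229  38   1  38] [385.5 229. ]
top green [233 265  13   7  37] [239.5 268.1]
top green [534 267  29  45 683] [546.2 289.3]
top green [501 280  30  22 313] [515.  288.4]
```

View pics/sc.png

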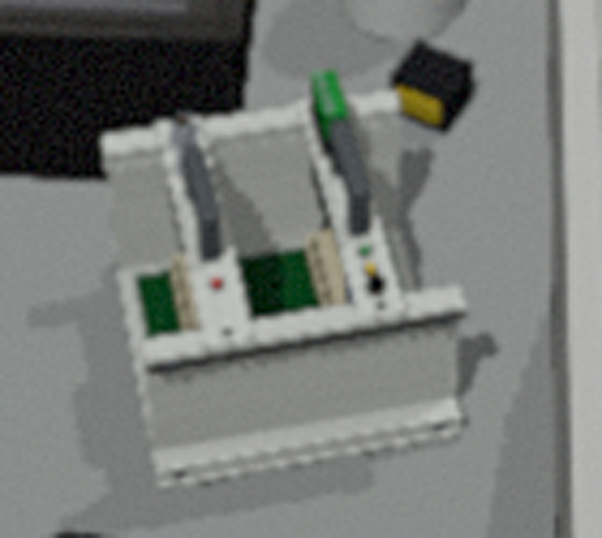

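View pics/tc.png

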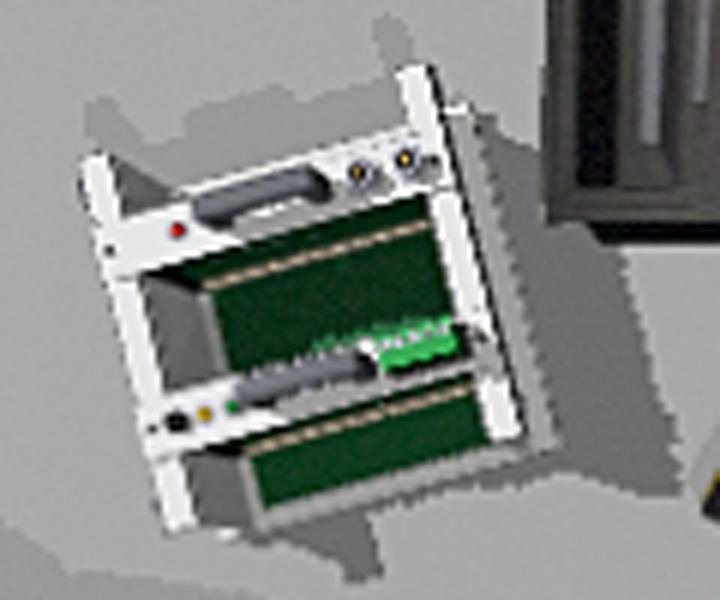

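The card with the plug is the one nearest the robot: green plug at top px (239,267) and side px (326,291), handle at top px (221,273). The far card has the two coax sockets at top px (230,239) and (238,236), so it stays. The meant bottle by size should be the bigger one at top px (330,280). Now to measure.

```bash
python3 - <<'E'
from h import *
t=eyes.camera('top');s=eyes.camera('side')
T=lambda *p:(p[0]/6-.42+170,p[1]/6-.42+210)
S=lambda *p:(p[0]/4.3-.38+250,p[1]/4.3-.38+270)
# frame rail outer corners, z=.092
print('rails',onz(t,[T(82,160),T(165,532),T(398,70),T(487,440),T(192,528),T(525,435),T(435,65)],.092).round(4).tolist())
print('panel ends io L/R',onz(t,[T(150,430),T(500,365)],.095).round(4).tolist())
def blob(im,lo,hi,box):
    x0,y0,x1,y1=box
    m=cv2.inRange(cv2.cvtColor(im,cv2.COLOR_BGR2HSV)[y0:y1,x0:x1],lo,hi)
    N,L,St,C=cv2.connectedComponentsWithStats(m);i=1+St[1:,4].argmax()
    ys,xs=np.where(L==i);r=cv2.minAreaRect(np.c_[xs+x0,ys+y0].astype(np.float32))
    return C[i]+[x0,y0],St[i,4],r
bt=blob(t['img'],(100,25,40),(130,120,140),(200,262,238,282));bs=blob(s['img'],(100,25,40),(130,120,140),(322,290,342,328))
print(bt,bs);print('handle',tri(t,bt[0],s,bs[0]))
gt=blob(t['img'],(45,120,80),(85,255,255),(230,258,250,276));gs=blob(s['img'],(45,120,60),(85,255,255),(318,280,335,302))
print(gt,gs);print('plug',tri(t,gt[0],s,gs[0]))
# coax sockets for other handle
print('coax handle',onz(t,[T(200,205),T(322,180)],.119).round(4).tolist())
print('io handle',onz(t,[T(245,388),T(372,365)],.119).round(4).tolist())
print('plug top', onz(t,[T(380,355),T(458,335)],.121).round(4).tolist())
print('bottle cap',tri(t,(330,279.5),s,(343.5,232)))
print('bottle2 cap',tri(t,(433.6,201.2),s,(343.5,232)))
E
```

```text
rails [[0.5375, 0.508, 0.092], [0.407, 0.4729, 0.092], [0.5694, 0.396, 0.092], [0.439, 0.3613, 0.092], [0.4084, 0.4634, 0.092], [0.4407, 0.3482, 0.092], [0.5712, 0.3828, 0.092]]
panel ends io L/R [[0.442, 0.4786, 0.095], [0.4646, 0.3569, 0.095]]
(array([229.66666667, 271.66666667]), np.int32(3), ((229.75003051757812, 271.7500305175781), (0.7071067094802856, 1.4142134189605713), 45.0)) (array([330.26086957, 304.73913043]), np.int32(23), ((329.9000549316406, 305.300048828125), (7.602630138397217, 4.919349670410156), 63.43495178222656))
handle (array([0.46011   , 0.40313557, 0.10527344]), [0.001, 0.001])
(array([239.47368421, 268.10526316]), np.int32(38), ((239.3578338623047, 268.1926574707031), (2.873478889465332, 12.64330768585205), 73.3007583618164)) (array([326.1372549 , 293.60784314]), np.int32(51), ((325.9000244140625, 293.6999816894531), (13.28156566619873, 6.324554920196533), 71.56504821777344))
plug (array([0.46796178, 0.38161407, 0.11236332]), [0.0002, 0.0002])
coax handle [[0.5171, 0.4572, 0.119], [0.5256, 0.4153, 0.119]]
io handle [[0.4546, 0.4393, 0.119], [0.4624, 0.3963, 0.119]]
plug top [[0.4656, 0.3932, 0.121], [0.4723, 0.367, 0.121]]
bottle cap (array([0.44291232, 0.19752214, 0.11364012]), [0.0014, 0.0014])
bottle2 cap (array([ 0.53987341, -0.02375885, -0.02171283]), [0.1013, 0.1013])
```

The frame centre is about (0.489, 0.428) with a yaw of 15°, and the plug's top is at about (0.469, 0.379). The moves can't tilt the tool directly, so first I'll try in free air what the arm does at its reach limit.

jog_arm(rows=[0, 0, -0.05, 0, 0, 0, 0, -0.05, 0, 0, 0, 0, -0.05, 0, 0, 0, 0, -0.05, 0, 0, 0, 0, -0.05, 0, 0])

```text
clock: 0.7
tool_pos: [0.1511, 0.5802, 0.4786]
eef_rot: [0.0, 0.127, 0.992, 0.0]
contact_force: [0.5, 1.0, 0.2]
gripper_width: 0.617
finger_force: 0.0
```

jog_arm(rows=[0, 0, -0.05, 0, 0, 0, 0, -0.05, 0, 0, 0, 0, -0.05, 0, 0, 0, 0, -0.05, 0, 0, 0, 0, -0.05, 0, 0])

```text
clock: 1.2
tool_pos: [0.1492, 0.5708, 0.6651]
eef_rot: [0.001, 0.127, 0.992, 0.007]
contact_force: [1.2, 0.9, 0.8]
gripper_width: 0.188
finger_force: 0.0
```

```bash
python3 -c "
from h import *
from scipy.spatial.transform import Rotation as R
s=sensors.read_state();print(s['clock'],s['qpos'].round(3),s['tool_pos'].round(4));q=s['eef_rot'];print(R.from_quat([q[1],q[2],q[3],q[0]]).as_matrix().round(3))"
```

```text
1.2 [ 1.227e+00  5.960e-01  3.300e-02  2.000e-03  2.499e+00 -8.700e-02] [0.1492 0.5708 0.6651]
[[-0.968  0.252  0.003]
 [ 0.252  0.968  0.013]
 [ 0.     0.013 -1.   ]]
```

jog_arm(rows=[0, 0, -0.05, 0, 0, 0, 0, -0.05, 0, 0, 0, 0, -0.05, 0, 0, 0, 0, -0.05, 0, 0, 0, 0, -0.05, 0, 0])

```text
clock: 1.7
tool_pos: [0.1208, 0.4634, 0.77]
eef_rot: [0.008, 0.127, 0.99, 0.063]
contact_force: [0.1, -0.6, 0.5]
gripper_width: 0.001
finger_force: 0.0
```

```bash
cat > st.py <<'E'
from h import *
from scipy.spatial.transform import Rotation as R
s=sensors.read_state();print(s['clock'],s['qpos'].round(3),s['tool_pos'].round(4),s['contact_force'].round(1),s['gripper_width'].round(3));q=s['eef_rot'];print(R.from_quat([q[1],q[2],q[3],q[0]]).as_matrix().round(3).tolist())
E
python3 st.py
```

```text
Traceback (most recent call last):
  File "st.py", line 3, in <module>
    s=sensors.read_state();print(s['clock'],s['qpos'].round(3),s['tool_pos'].round(4),s['contact_force'].round(1),s['gripper_width'].round(3));q=s['eef_rot'];print(R.from_quat([q[1],q[2],q[3],q[0]]).as_matrix().round(3).tolist())
                                                                                                                  ^^^^^^^^^^^^^^^^^^^^^^^^
AttributeError: 'float' object has no attribute 'round'
```

```bash
sed -i "s/,s\['gripper_width'\].round(3)/,s['gripper_width']/" st.py; python3 st.py
```

```text
1.7 [ 1.197  0.402  0.024  0.027  2.589 -0.094] [0.1208 0.4634 0.77  ] [ 0.1 -0.6  0.5] 0.0013062387967681397
[[-0.968, 0.25, 0.033], [0.252, 0.96, 0.123], [-0.001, 0.127, -0.992]]
```

jog_arm(rows=[0, -0.03, 0.04, 0, 0, 0, -0.03, 0.04, 0, 0, 0, -0.03, 0.04, 0, 0, 0, -0.03, 0.04, 0, 0, 0, -0.03, 0.04, 0, 0])

```text
clock: 2.2
tool_pos: [0.1046, 0.3982, 0.6556]
eef_rot: [0.008, 0.127, 0.99, 0.063]
contact_force: [0.1, 0.3, 1.2]
gripper_width: 0.003
finger_force: 0.0
```

```bash
python3 st.py
```

```text
2.2 [ 1.173 -0.212  1.008  0.022  2.219 -0.128] [0.1046 0.3982 0.6556] [0.1 0.3 1.2] 0.002766991468839835
[[-0.968, 0.25, 0.032], [0.252, 0.96, 0.123], [-0.0, 0.127, -0.992]]
```

```bash
cat > kin.py <<'E'
import numpy as np
from scipy.optimize import least_squares
D=[((.131072,1.489183,1.523),(np.hypot(.15104604,.5801538),.22569)),((.596,.033,2.499),(np.hypot(.1492,.5708),.6651)),((.402,.024,2.589),(np.hypot(.1208,.4634),.77)),((-.212,1.008,2.219),(np.hypot(.1046,.3982),.6556))]
def fk(p,q):
    a,L2,L3,o,h,d=p;A=q[0]+q[1];B=A+q[2]
    return np.array([a+L2*np.sin(q[0])+L3*np.sin(A)+o*np.cos(A)+d*np.sin(B), h+L2*np.cos(q[0])+L3*np.cos(A)-o*np.sin(A)+d*np.cos(B)])
s=least_squares(lambda p:np.r_[np.concatenate([fk(p,q)-x for q,x in D]),1e-4*(p-[0,.4,.4,0,.35,.25])],[0,.4,.4,0,.35,.25])
P=s.x
if __name__=='__main__': print(P.round(4),(s.fun[:8]).round(4))
E
python3 kin.py
```

```text
[0.0031 0.3671 0.5529 0.0623 0.3244 0.3731] [ 0.     -0.     -0.0001  0.0004  0.0002 -0.0002 -0.0001 -0.0002]
```

jog_arm(rows=[0, -0.016, 0.047, 0, 0, 0, -0.016, 0.047, 0, 0, 0, -0.016, 0.047, 0, 0, 0, -0.016, 0.047, 0, 0, 0, -0.016, 0.047, 0, 0])

```text
clock: 2.7
tool_pos: [0.092, 0.3499, 0.4112]
eef_rot: [0.008, 0.127, 0.99, 0.063]
contact_force: [0.4, 0.1, 0.0]
gripper_width: 0.0
finger_force: 0.0
```

jog_arm(rows=[0, -0.016, 0.047, 0, 0, 0, -0.016, 0.047, 0, 0, 0, -0.016, 0.047, 0, 0, 0, -0.016, 0.047, 0, 0, 0, -0.016, 0.047, 0, 0])

```text
clock: 3.2
tool_pos: [0.0805, 0.306, 0.1662]
eef_rot: [0.007, 0.127, 0.99, 0.057]
contact_force: [1.1, 0.7, -0.0]
gripper_width: 0.004
finger_force: 0.0
```

jog_arm(rows=[0, -0.02, 0.02, 0, 0, 0, -0.02, 0.01, 0, 0])

```text
clock: 3.4
tool_pos: [0.0773, 0.2943, 0.1299]
eef_rot: [0.005, 0.127, 0.991, 0.044]
contact_force: [-0.7, -0.0, 0.2]
gripper_width: -0.001
finger_force: 0.0
```

```bash
python3 st.py
```

```text
3.4 [ 1.123 -0.893  2.446  0.018  1.502 -0.194] [0.0773 0.2943 0.1299] [-0.7 -0.   0.2] -0.0010992470618371344
[[-0.968, 0.251, 0.021], [0.252, 0.964, 0.086], [0.001, 0.088, -0.996]]
```

jog_arm(rows=[0, -0.02, 0, 0, 0, 0, -0.02, 0, 0, 0, 0, -0.02, 0, 0, 0])

```text
clock: 3.7
tool_pos: [0.0744, 0.2804, 0.1259]
eef_rot: [0.003, 0.127, 0.992, 0.025]
contact_force: [0.7, 0.4, 0.1]
gripper_width: 0.005
finger_force: 0.0
```

```bash
python3 st.py
```

```text
3.7 [ 1.121 -0.893  2.451  0.01   1.534 -0.195] [0.0744 0.2804 0.1259] [0.7 0.4 0.1] 0.005271806051612342
[[-0.968, 0.252, 0.013], [0.252, 0.966, 0.049], [0.0, 0.05, -0.999]]
```

jog_arm(rows=[0, -0.02, 0, 0, 0, 0, -0.02, 0, 0, 0, 0, -0.02, 0, 0, 0, 0, -0.02, 0, 0, 0])

```text
clock: 4.1
tool_pos: [0.0686, 0.2578, 0.1159]
eef_rot: [-0.001, 0.127, 0.992, -0.005]
contact_force: [-1.3, 0.5, 0.4]
gripper_width: 0.0
finger_force: 0.0
```

```bash
python3 st.py
```

```text
4.1 [ 1.119e+00 -8.930e-01  2.469e+00 -1.000e-03  1.576e+00 -1.970e-01] [0.0686 0.2578 0.1159] [-1.3  0.5  0.4] 0.00010131650384849486
[[-0.968, 0.252, -0.003], [0.252, 0.968, -0.009], [0.001, -0.01, -1.0]]
```

jog_arm(rows=[-0.02, 0.01, -0.03, 0, 0, -0.04, 0.02, -0.02, 0, 0, -0.04, 0.024, -0.02, 0, 0, -0.04, 0.024, -0.02, 0, 0, -0.04, 0.024, -0.01, 0, 0])

```text
clock: 4.6
tool_pos: [0.2703, 0.3126, 0.2163]
eef_rot: [0.0, 0.127, 0.992, -0.003]
contact_force: [-0.8, 0.9, -0.2]
gripper_width: 0.003
finger_force: 0.0
```

jog_arm(rows=[-0.04, 0.024, 0, 0, 0, -0.04, 0.024, 0, 0, 0, -0.04, 0.024, 0, 0, 0, -0.04, 0.024, 0, 0, 0, 0, 0, 0, 0.15, 0])

```text
clock: 5.1
tool_pos: [0.4502, 0.364, 0.2096]
eef_rot: [-0.002, 0.202, 0.979, -0.007]
contact_force: [-1.8, 0.2, -0.4]
gripper_width: 0.002
finger_force: 0.0
```

jog_arm(rows=[0, 0, 0, 0.15, 0, 0, 0, 0, 0.15, 0, 0, 0, 0, 0.15, 0, 0, 0, 0, 0.15, 0, 0, 0, 0, 0.15, 0])

```text
clock: 5.6
tool_pos: [0.4466, 0.3643, 0.2133]
eef_rot: [0.001, 0.548, 0.836, -0.005]
contact_force: [0.7, 0.6, -0.1]
gripper_width: 0.003
finger_force: 0.0
```

jog_arm(rows=[0, 0, 0, 0.15, 0, 0, 0, 0, 0.005, 0])

```text
clock: 5.8
tool_pos: [0.4466, 0.3644, 0.2133]
eef_rot: [0.002, 0.61, 0.792, -0.004]
contact_force: [-0.4, -0.3, 0.4]
gripper_width: 0.002
finger_force: 0.0
```

```bash
python3 st.py; python3 - <<'E'
from h import *
t=eyes.camera('top');s=eyes.camera('side')
cv2.imwrite('pics/top1.png',t['img']);cv2.imwrite('pics/side1.png',s['img'])
cv2.imwrite('pics/sc1.png',cv2.resize(s['img'][200:380,220:420],None,fx=3.3,fy=3.3,interpolation=cv2.INTER_CUBIC))
E
```

```text
5.8 [ 0.599  0.081  1.565 -0.006  1.503  0.341] [0.4466 0.3644 0.2133] [-0.4 -0.3  0.4] 0.00202495804923435
[[-0.255, 0.967, -0.003], [0.967, 0.255, -0.009], [-0.008, -0.005, -1.0]]
```

View pics/sc1.png

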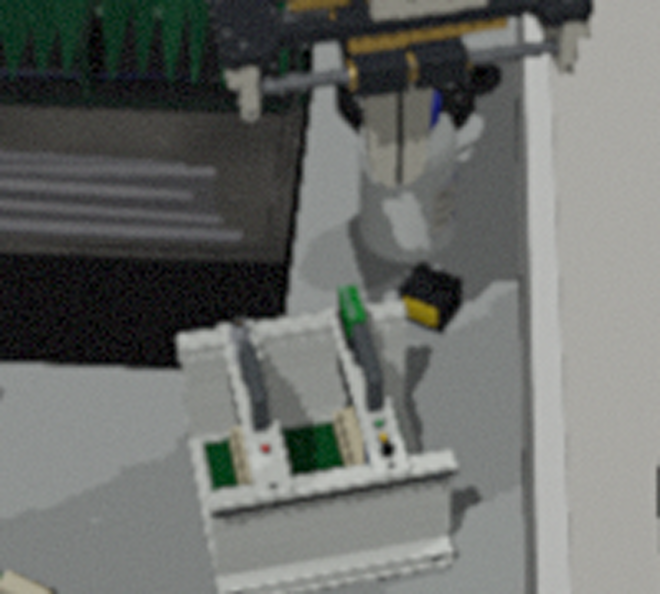

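The crop shows the closed fingers (400,150) still short of the plug (347,292) and behind it. The handle of the card runs down from it at (365,370), and everything else is untouched.

jog_arm(rows=[0.008, 0.025, 0, 0, 0, 0, 0, 0.03, 0, 0, 0, 0, 0.03, 0, 0, 0, 0, 0.01, 0, 0, 0, 0, 0, 0, 0])

```text
clock: 6.4
tool_pos: [0.4672, 0.3771, 0.1405]
eef_rot: [0.001, 0.608, 0.794, -0.007]
contact_force: [-0.5, 0.3, 0.5]
gripper_width: 0.004
finger_force: 0.0
```

```bash
python3 st.py; python3 - <<'E'
from h import *
t=eyes.camera('top');s=eyes.camera('side')
T=lambda *p:(p[0]/6-.42+170,p[1]/6-.42+210)
S=lambda *p:(p[0]/4.3-.38+250,p[1]/4.3-.38+270)
print('plugtop',tri(t,T(418,344),s,S(325,80)))
print('bar +y end top',tri(t,T(243,392),s,S(362,222)))
cv2.imwrite('pics/sc2.png',cv2.resize(s['img'][250:370,260:400],None,fx=4.3,fy=4.3,interpolation=cv2.INTER_CUBIC))
E
```

```text
6.4 [ 0.597  0.198  1.572 -0.006  1.384  0.335] [0.4672 0.3771 0.1405] [-0.5  0.3  0.5] 0.004496578582719325
[[-0.26, 0.966, -0.007], [0.966, 0.26, -0.012], [-0.009, -0.01, -1.0]]
plugtop (array([0.46945382, 0.37965977, 0.12493087]), [0.0006, 0.0006])
bar +y end top (array([0.45238311, 0.44355777, 0.10559903]), [0.002, 0.002])
```

View pics/sc2.png

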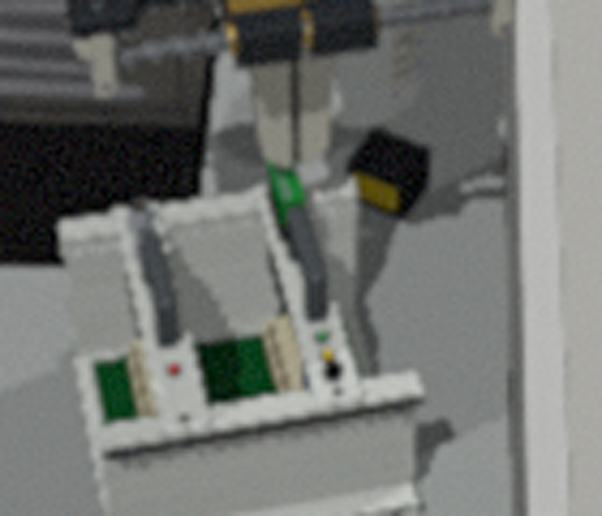

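The closed tips (283,160) stand right over the green plug (287,180) and clear of the handle (307,250). Pressing in small steps.

jog_arm(rows=[0.002, 0.002, 0.004, 0, 0, 0, 0, 0.004, 0, 0, 0, 0, 0.003, 0, 0, 0, 0, 0, 0, 0])

```text
clock: 6.9
tool_pos: [0.4696, 0.3802, 0.131]
eef_rot: [0.001, 0.609, 0.793, -0.005]
contact_force: [0.5, 0.9, 0.6]
gripper_width: 0.008
finger_force: 0.0
```

jog_arm(rows=[0, 0, 0.003, 0, 0, 0, 0, 0.002, 0, 0, 0, 0, 0, 0, 0])

```text
clock: 7.2
tool_pos: [0.47, 0.3804, 0.127]
eef_rot: [0.002, 0.609, 0.793, -0.004]
contact_force: [-0.5, -0.6, 3.4]
gripper_width: 0.0
finger_force: 1.8
```

jog_arm(rows=[0, 0, 0.002, 0, 0, 0, 0, 0, 0, 0])

```text
clock: 7.4
tool_pos: [0.47, 0.3804, 0.1251]
eef_rot: [0.001, 0.609, 0.793, -0.004]
contact_force: [-0.3, -0.7, 5.2]
gripper_width: 0.005
finger_force: 2.2
```

jog_arm(rows=[0, 0, 0.002, 0, 0, 0, 0, 0, 0, 0])

```text
clock: 7.6
tool_pos: [0.4702, 0.3805, 0.1242]
eef_rot: [0.002, 0.609, 0.793, -0.004]
contact_force: [-3.9, -3.1, 11.3]
gripper_width: 0.008
finger_force: 5.8
```

jog_arm(rows=[0, 0, 0.001, 0, 0, 0, 0, 0, 0, 0])

```text
clock: 7.8
tool_pos: [0.4703, 0.3805, 0.1242]
eef_rot: [0.002, 0.609, 0.793, -0.004]
contact_force: [-6.6, -4.9, 16.7]
gripper_width: 0.008
finger_force: 8.7
```

The plug stopped dead at TCP z 0.124 while the force rose to 17 N, so it is home. Now the handle.

jog_arm(rows=[0, 0, -0.02, 0, 0, 0, 0, -0.025, 0, 0.04, 0.02, -0.001, 0, 0, 0.04, 0.02, 0, 0, 0, 0.04, 0, 0, 0, 0, 0.04])

```text
clock: 8.3
tool_pos: [0.4579, 0.4208, 0.1662]
eef_rot: [0.001, 0.608, 0.794, -0.004]
contact_force: [0.2, -0.8, 1.1]
gripper_width: 0.302
finger_force: 0.0
```

```bash
python3 st.py; python3 - <<'E'
from h import *
t=eyes.camera('top');s=eyes.camera('side')
a=cv2.resize(s['img'][250:370,260:380],None,fx=3.3,fy=3.3,interpolation=cv2.INTER_CUBIC);b=cv2.resize(t['img'][205:325,165:285],None,fx=3.3,fy=3.3,interpolation=cv2.INTER_CUBIC)
cv2.imwrite('pics/b3.png',np.hstack([a,b]))
print(proj(s,[[.4585,.419,.119],[.4585,.419,.095]]),proj(t,[[.4585,.419,.119]]))
E
```

```text
8.3 [ 0.663  0.231  1.487 -0.004  1.432  0.401] [0.4579 0.4208 0.1662] [ 0.2 -0.8  1.1] 0.3016921217681849
[[-0.26, 0.966, -0.004], [0.966, 0.26, -0.008], [-0.007, -0.006, -1.0]]
[[330.12785921 306.04199152]
 [330.13415132 314.68077234]] [[220.398111   272.32897134]]
```

View pics/b3.png

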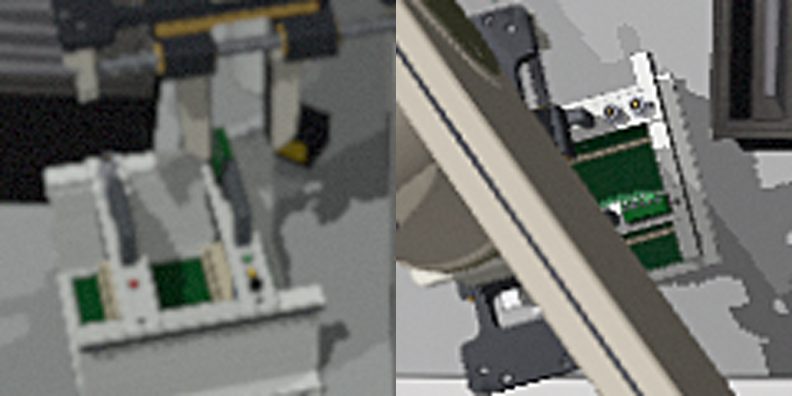

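The opened fingers (195,140) and (285,130) straddle the plug card's handle (235,200), and the other handle (118,210) is clear. Descending and gripping.

jog_arm(rows=[-0.001, 0, 0.025, 0, 0.04, 0, 0, 0.02, 0, 0.04, 0, 0, 0.012, 0, 0.04, 0, 0, 0, 0, 0.025])

```text
clock: 8.8
tool_pos: [0.4576, 0.4158, 0.1065]
eef_rot: [0.001, 0.609, 0.793, -0.007]
contact_force: [0.4, 0.2, -0.9]
gripper_width: 0.386
finger_force: 0.0
```

jog_arm(rows=[0, 0, 0, 0, 0, 0, 0, 0, 0, 0, 0, 0, 0, 0, 0, 0, 0, 0, 0, 0])

```text
clock: 9.2
tool_pos: [0.4594, 0.418, 0.1104]
eef_rot: [0.002, 0.609, 0.793, -0.004]
contact_force: [0.3, -1.2, 3.4]
gripper_width: 0.107
finger_force: 30.0
```

jog_arm(rows=[0, 0, -0.01, 0, 0, 0, 0, -0.02, 0, 0, -0.0003, -0.0002, -0.025, 0, 0, -0.0003, -0.0002, -0.025, 0, 0, -0.0002, -0.0001, -0.025, 0, 0])

```text
clock: 9.7
tool_pos: [0.4584, 0.4174, 0.2154]
eef_rot: [0.001, 0.609, 0.793, -0.005]
contact_force: [0.6, 0.6, -2.1]
gripper_width: 0.102
finger_force: 30.0
```

jog_arm(rows=[-0.0002, -0.0001, -0.025, 0, 0, 0, 0, -0.02, 0, 0, 0, 0, -0.02, 0, 0, 0, 0, 0, 0, 0])

```text
clock: 10.1
tool_pos: [0.4599, 0.4189, 0.2833]
eef_rot: [0.002, 0.609, 0.793, -0.002]
contact_force: [0.1, 0.6, -1.4]
gripper_width: 0.104
finger_force: 30.0
```

```bash
python3 st.py; python3 - <<'E'
from h import *
t=eyes.camera('top');s=eyes.camera('side')
a=cv2.resize(s['img'][180:380,240:400],None,fx=2.9,fy=2.9,interpolation=cv2.INTER_CUBIC)
cv2.imwrite('pics/b4.png',a)
E
```

```text
10.1 [ 0.659  0.177  1.334 -0.005  1.633  0.398] [0.4599 0.4189 0.2833] [ 0.1  0.6 -1.4] 0.10424369128195503
[[-0.258, 0.966, 0.001], [0.966, 0.258, -0.006], [-0.006, -0.001, -1.0]]
```

View pics/b4.png

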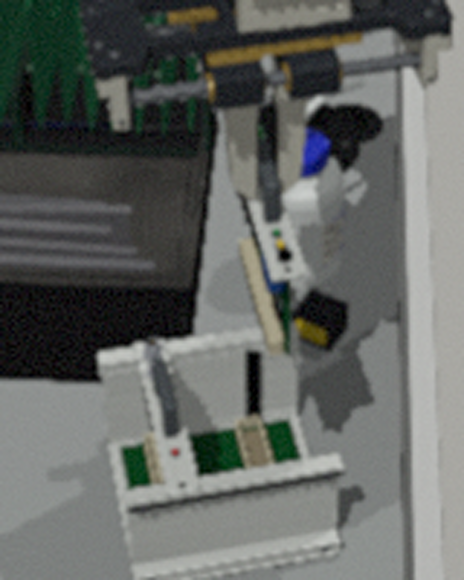

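The card hangs upright and free: panel at (275,235), foot at (265,300), well above the frame, and the other card is still seated. Next I'll move up and left into free space and turn the component side outward. There the reach limit gives the tilt, since pushing past reach leans the tool outward.

jog_arm(rows=[0, 0, -0.04, 0, 0, 0.028, -0.028, -0.025, 0, 0, 0.028, -0.028, -0.025, 0, 0, 0.028, -0.028, -0.025, 0, 0, 0.028, -0.028, -0.025, 0, 0])

```text
clock: 10.7
tool_pos: [0.3208, 0.4987, 0.4177]
eef_rot: [0.001, 0.609, 0.793, -0.006]
contact_force: [0.4, 0.9, -3.2]
gripper_width: 0.105
finger_force: 30.0
```

jog_arm(rows=[0.028, -0.028, -0.025, 0, 0, 0.028, -0.028, -0.025, 0, 0, 0.028, -0.028, -0.025, 0, 0, 0.028, -0.028, -0.025, 0, 0, 0.028, -0.028, -0.025, 0, 0])

```text
clock: 11.2
tool_pos: [0.1499, 0.5994, 0.5426]
eef_rot: [0.002, 0.609, 0.793, -0.006]
contact_force: [0.4, 1.8, -1.8]
gripper_width: 0.101
finger_force: 30.0
```

jog_arm(rows=[0.028, -0.028, 0, -0.1, 0, 0, 0, 0, -0.14, 0, 0, 0, 0, -0.14, 0, 0, 0, 0, -0.14, 0, 0, 0, 0, -0.14, 0])

```text
clock: 11.7
tool_pos: [0.117, 0.619, 0.5412]
eef_rot: [-0.0, 0.316, 0.949, -0.007]
contact_force: [0.5, -0.2, -3.1]
gripper_width: 0.103
finger_force: 30.0
```

jog_arm(rows=[0, 0, 0, -0.14, 0, 0, 0, 0, -0.14, 0, 0, 0, 0, -0.14, 0, 0, 0, 0, -0.04, 0, 0, 0, 0, 0, 0])

```text
clock: 12.2
tool_pos: [0.1172, 0.6189, 0.5415]
eef_rot: [-0.002, 0.094, 0.996, -0.006]
contact_force: [0.1, -0.0, -2.6]
gripper_width: 0.102
finger_force: 30.0
```

```bash
python3 st.py
```

```text
12.2 [ 1.302e+00  3.740e-01  6.230e-01  1.000e-03  2.159e+00 -7.900e-02] [0.1172 0.6189 0.5415] [ 0.1 -0.  -2.6] 0.10246638560814615
[[-0.982, 0.188, -0.005], [0.188, 0.982, -0.012], [0.002, -0.013, -1.0]]
```

Aligned radially. Now push out and up past the reach limit.

jog_arm(rows=[0, 0.035, -0.035, 0, 0, 0, 0.035, -0.035, 0, 0, 0, 0.035, -0.035, 0, 0, 0, 0.035, -0.035, 0, 0, 0, 0.035, -0.035, 0, 0])

```text
clock: 12.7
tool_pos: [0.1288, 0.6741, 0.6009]
eef_rot: [0.002, 0.095, 0.995, 0.039]
contact_force: [-0.4, -0.3, -2.1]
gripper_width: 0.104
finger_force: 30.0
```

jog_arm(rows=[0, 0.035, -0.035, 0, 0, 0, 0.035, -0.035, 0, 0, 0, 0.035, -0.035, 0, 0, 0, 0.035, -0.035, 0, 0, 0, 0.035, -0.035, 0, 0])

```text
clock: 13.2
tool_pos: [0.1311, 0.6847, 0.6571]
eef_rot: [0.01, 0.094, 0.988, 0.121]
contact_force: [1.2, 0.0, -2.2]
gripper_width: 0.106
finger_force: 30.0
```

```bash
python3 st.py
```

```text
13.2 [ 1.296  0.634  0.024  0.029  2.241 -0.064] [0.1311 0.6847 0.6571] [ 1.2  0.  -2.2] 0.10639087057891165
[[-0.982, 0.184, 0.043], [0.189, 0.953, 0.237], [0.002, 0.241, -0.97]]
```

jog_arm(rows=[0, 0.035, -0.035, 0, 0, 0, 0.035, -0.035, 0, 0, 0, 0.035, -0.035, 0, 0, 0, 0.035, -0.035, 0, 0, 0, 0.035, -0.035, 0, 0])

```text
clock: 13.7
tool_pos: [0.1308, 0.6808, 0.7244]
eef_rot: [0.018, 0.093, 0.975, 0.2]
contact_force: [0.6, -0.4, -2.1]
gripper_width: 0.099
finger_force: 30.0
```

jog_arm(rows=[0, 0.035, -0.035, 0, 0, 0, 0.035, -0.035, 0, 0, 0, 0.035, -0.035, 0, 0, 0, 0.035, -0.035, 0, 0, 0, 0.035, -0.035, 0, 0])

```text
clock: 14.2
tool_pos: [0.1266, 0.6576, 0.8037]
eef_rot: [0.025, 0.091, 0.955, 0.28]
contact_force: [-0.3, -0.2, -1.6]
gripper_width: 0.101
finger_force: 30.0
```

```bash
python3 st.py
```

```text
14.2 [ 1.269  0.45   0.023  0.072  2.101 -0.056] [0.1266 0.6576 0.8037] [-0.3 -0.2 -1.6] 0.10062589543815532
[[-0.982, 0.16, 0.099], [0.188, 0.827, 0.53], [0.003, 0.539, -0.842]]
```

jog_arm(rows=[0, 0.035, -0.035, 0, 0, 0, 0.035, -0.035, 0, 0, 0, 0.035, -0.035, 0, 0, 0, 0.035, -0.035, 0, 0, 0, 0.035, -0.035, 0, 0])

```text
clock: 14.7
tool_pos: [0.1189, 0.6151, 0.8875]
eef_rot: [0.033, 0.089, 0.929, 0.357]
contact_force: [0.2, 0.9, -2.3]
gripper_width: 0.107
finger_force: 30.0
```

jog_arm(rows=[0, 0.03, -0.03, 0, 0, 0, 0, 0, 0, 0])

```text
clock: 14.9
tool_pos: [0.1166, 0.6039, 0.904]
eef_rot: [0.034, 0.088, 0.924, 0.371]
contact_force: [-0.2, 0.4, -2.4]
gripper_width: 0.105
finger_force: 30.0
```

```bash
python3 st.py
```

```text
14.9 [ 1.235  0.315  0.022  0.115  2.043 -0.052] [0.1166 0.6039 0.904 ] [-0.2  0.4 -2.4] 0.1045767322756164
[[-0.982, 0.138, 0.129], [0.188, 0.709, 0.68], [0.002, 0.692, -0.722]]
```

Tilt is 44° with the panel level. I'm bringing the card back over the frame with this orientation.

jog_arm(rows=[-0.012, -0.016, 0.009, 0, 0, -0.024, -0.032, 0.018, 0, 0, -0.024, -0.032, 0.018, 0, 0, -0.024, -0.032, 0.018, 0, 0, -0.024, -0.032, 0.018, 0, 0])

```text
clock: 15.4
tool_pos: [0.1982, 0.5524, 0.7744]
eef_rot: [0.034, 0.087, 0.925, 0.368]
contact_force: [-0.6, 0.7, -2.1]
gripper_width: 0.108
finger_force: 30.0
```

jog_arm(rows=[-0.024, -0.032, 0.018, 0, 0, -0.024, -0.032, 0.018, 0, 0, -0.024, -0.032, 0.018, 0, 0, -0.024, -0.032, 0.018, 0, 0, -0.024, -0.032, 0.018, 0, 0])

```text
clock: 15.9
tool_pos: [0.3064, 0.476, 0.5988]
eef_rot: [0.034, 0.088, 0.925, 0.367]
contact_force: [0.5, 0.3, -2.0]
gripper_width: 0.107
finger_force: 30.0
```

```bash
python3 st.py
```

```text
15.9 [ 0.57  -0.478  1.528  0.523  1.525 -0.681] [0.3064 0.476  0.5988] [ 0.5  0.3 -2. ] 0.10676453789201296
[[-0.982, 0.137, 0.127], [0.187, 0.715, 0.674], [0.002, 0.686, -0.728]]
```

jog_arm(rows=[-0.024, -0.032, 0.018, 0, 0, -0.024, -0.032, 0.018, 0, 0, -0.024, -0.032, 0.018, 0, 0, -0.024, -0.032, 0.018, 0, 0, -0.012, -0.016, 0.009, 0, 0])

```text
clock: 16.4
tool_pos: [0.4032, 0.4065, 0.4375]
eef_rot: [0.032, 0.089, 0.926, 0.366]
contact_force: [-0.8, -0.2, -2.5]
gripper_width: 0.106
finger_force: 30.0
```

jog_arm(rows=[0, 0, 0, 0, 0, 0, 0, 0, 0, 0, 0, 0, 0, 0, 0, 0, 0, 0, 0, 0])

```text
clock: 16.8
tool_pos: [0.4018, 0.4092, 0.4457]
eef_rot: [0.035, 0.086, 0.925, 0.369]
contact_force: [-0.6, -0.2, -1.6]
gripper_width: 0.1
finger_force: 30.0
```

```bash
python3 st.py; python3 - <<'E'
from h import *
t=eyes.camera('top');s=eyes.camera('side')
a=cv2.resize(s['img'][150:400,230:480],(480,480));b=cv2.resize(t['img'][190:330,150:360],(300,200))
o=np.zeros((480,780,3),np.uint8);o[:,:480]=a;o[:200,480:]=b;cv2.imwrite('pics/end.png',o)
E
```

```text
16.8 [ 0.291 -0.471  1.811  0.664  1.428 -1.063] [0.4018 0.4092 0.4457] [-0.6 -0.2 -1.6] 0.10010326596046071
[[-0.983, 0.133, 0.129], [0.185, 0.713, 0.676], [-0.002, 0.688, -0.726]]
```

View pics/end.png

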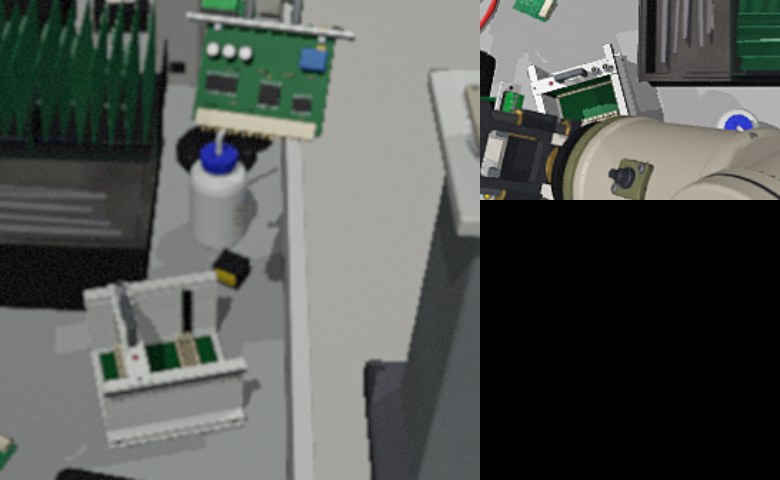

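The picture shows the card gripped and component side up, with its panel at (270,25) and foot at (255,125). The other card is seated at (130,330) and the bottle stands at (217,200). Handing in.

```bash
python3 -c "
from rig import ticket
print(ticket.finish_job())"
```

```text
the job is handed in; nothing more can be done
None
```

The job is handed in, though it returned no verdict. The plug was pressed until it stopped dead at its home height, and the card was drawn straight up and is held about 44° from upright above the frame, component side up. In the last picture the other card was still seated and the bottle standing.

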